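# Return the leak detector to its sloping charging cradle

### The job

The leak check on the chromatograph is finished: put the yellow hand-held leak detector back in its white charging cradle, buttons up and butt end down. Slide it down the slope until it is fully home against the foot stop with the spring contacts pressed in, then let go and leave it there. Do not disturb the other things on the bench.

Things in the scene. Friction and masses are not known exactly. Their poses are not given: they have to be found in the camera images.
- leak_detector: Yellow hand-held gas sniffer, 0.18 kg, on its flat back, buttons up. Housing 138 mm long, 24 mm thick, plus a thin 78 mm probe. Origin on the underside; +y runs to the butt end (y = 108 mm), -y to the head (housing ends at y = -30 mm) and probe; z out of the button face. Width across x: butt part 52 mm (y over 39), waist 40 mm (y 4 to 39; grip here), head 50 mm.
- detector_waist (a point): Middle of the detector's waist: y = 21.5 mm in its frame, 12 mm above its underside (half its thickness), 86.5 mm from the butt end. Axes as the detector's.
- detector_butt (a point): Middle of the butt end's lower edge, on the detector's underside (y = 108 mm in its frame). Axes as the detector's.
- charger: White charging cradle on a grey base 134 x 92 mm, fixed; place and yaw vary. Origin under the base's centre, x away from the foot, z up. Its bed slopes 30 degrees; fingers may pass beside the narrow upper spine. Seated, the detector lies flat on the bed, its +y pointing down the slope, its waist's middle 86.5 mm up the slope from the foot stop, its probe in free air past the top.
- charger_seat (a point): On the cradle's bed, centre line, at the foot stop's face, 34 mm above the bench: the butt's lower edge comes here. x points up the slope (30 degrees), y across, z square off the bed. Bed: 80 mm wide for x 0 to 62, then a 32 mm wide spine to x = 131. Cheeks at x 4 to 54 mm, 60 mm apart inside, 12 mm high, with flared lips to 21 mm. Foot stop 14 mm high.
- charger_contacts (a joint): Spring contact block in the middle of the foot stop, 20 mm wide, moving along the slope. 0: stands 7.5 mm out of the stop (free); about 0.006 m with the detector home (its butt is slightly rounded); 0.0075 m: flush. Spring 0.2 to 0.5 N. The detector's weight keeps it home once pushed there, but friction may keep it from sliding there by itself.
- rinse_amber: Amber bottle with a white cap, 55 mm across, 105 mm tall; a bystander. Origin at the centre of its underside.
- septa_pot: Small white round pot, 41 mm across, 42 mm tall; a bystander. Origin at the centre of its underside.
- spanner_a: Small steel spanner, 150 mm long, 6 mm thick, lying flat; a bystander. Origin at its middle, on the underside.

How it is judged:
At the end, for the whole second after the job is handed in: The detector rests in the cradle, underside flat on the bed (0.08 rad, butt edge within 4 mm), butt at the foot stop (within 5 mm along the slope, 8 mm sideways), in line within 0.14 rad, the spring contacts pressed in by more than 4.5 mm (value of joint charger_contacts above 0.0045 m and y of detector_butt in the frame of charger_seat between -0.008 and 0.008 m and x of detector_butt in the frame of charger_seat below 0.005 m and z of detector_butt in the frame of charger_seat below 0.004 m and angle between the z axis of leak_detector and the z axis of charger_seat, either way round below 0.08 rad and angle between the y axis of leak_detector and the x axis of charger_seat, either way round below 0.14 rad and linear speed of leak_detector below 0.01 m/s); the robot touches nothing.
It fails at once if the amber bottle is shifted by more than 30 mm or tipped over (distance of rinse_amber from where it was at the start of the episode above 0.03 m or angle between rinse_amber's own z axis and vertical above 0.5 rad).
It fails at once if the white pot is shifted by more than 30 mm or tipped over (distance of septa_pot from where it was at the start of the episode above 0.03 m or angle between septa_pot's own z axis and vertical above 0.5 rad).
It fails at once if the spanner is shifted by more than 30 mm (distance of spanner_a from where it was at the start of the episode above 0.03 m).
It also fails if it takes over 35 s, if anything falls off the work surface, if the arm or the gripper's body presses on something with over 40 N, if the wrist force passes 120 N, or if a joint passes its speed limit or range.

### The arm

A 7-joint arm with a two-finger parallel gripper is mounted at the origin on a cart in front of the work surface, level with it; the furniture and walls round the work are solid. World frame = base frame: x ahead of the robot, y to its left, z up, the work surface at z = 0. Lengths are in m, angles in rad, forces in N, time in s.
With the tool pointing down it reaches from about 0.4 to 0.875 m from the base axis. Payload 19.3 kg.
Tool frame: the origin (TCP) lies midway between the tips of the shut fingers; the grasp point (between the pads) lies 19 mm behind it; z points along the fingers, y is the line along which they close (so a half turn about z gives the same grasp; the last joint's range is limited). The gripper opens to 85 mm and grips with 20 to 120 N. Pads are 22 mm wide; open, the fingers measure 114 mm over their backs; the gripper's body (76 mm by 85 mm) begins 54 mm behind the grasp point. The pads swing forward as they close: fully open they stand 13 mm farther back than shut.
Start: joints at [-1.384, 0.521, -0.036, 1.599, 0.021, 1.021, -0.113], TCP at [0.159, 0.604, 0.231] pointing down, gripper open.
Joint ranges: [-2.91, 2.91], [-0.3, 2.13], [-1.5, 1.42], [0.17, 2.43], [-1.26, 4.41], [0.16, 1.93], [-2.52, 2.52]. Speed limits (rad/s): [1.89, 1.89, 2.39, 2.39, 3.01, 3.01, 3.01].

### API

Orientations are given as [roll, pitch, yaw] about the fixed x, y, z axes, in that order (R = Rz(yaw) Ry(pitch) Rx(roll)).
In Python, from workcell import bot gives the robot as it stands.
- The arm moves only by the tool move_arm, never from a script. Its argument "moves" is a list that holds one entry, the list of rows, each a list of 7 numbers: the opening, from 0 (shut) to 1 (fully open), then the shift along the tool's x, y, z in units of 1000 mm (1.0 is 1000 mm), then the turn, a rotation vector about the tool's x, y, z in units of 2 pi rad (1.0 is 2 pi rad). A call has 1 to 5 rows; each row is the pose to reach, as a shift and turn from the pose commanded when the call began, along the tool's axes at that moment, turning the shorter way round; what a row does not reach only later rows make up. A row lasts 1/10 s, in which the tool goes at most 50 mm and 8.59 degrees, less where a joint would pass 70% of its speed; a pose out of reach is approached as far as the arm can. A call with a number of a shift or a turn outside -1 to 1 is refused whole. A call with a gripper value outside its range is refused whole. The fingers move at their own pace and stop on an object; "force" is the grip in N (left out, the last holds). Time passes only in rows, so rows that repeat a pose let the fingers close. It gives the time, the measured TCP pose, the force, the opening and the grip force at its end, in the units of the state.
- bot.observe(): the state, without advancing time (a new reading comes with each control period).
- bot.grab_frame(name): name is "scene" or "top" or "wrist"; returns the picture (400x640x3 uint8, red, green, blue); there is no depth.
- bot.camera_params(name): a dict with "vertical_fov" (degrees; the focal length in pixels is half the picture's height over the tangent of half this angle, whatever the lens; pixels are square), "cx", "cy" (the principal point, pixels), "R" (3x3) and "t" (3): a world point X has camera coordinates R X + t. Camera axes: x right, y down, z forward; pixel columns grow to the right and rows downward; lengths in m; the calibration is good to about 2 mm. A picture is of the moment at which its call begins: read the wrist's pose just before it. camera_params takes no time and is no camera call; for the wrist camera it gives the pose at the moment of the call.
- bot.job_done(): hands the job in; it is judged then, once.
The state is a dict: "clock": time; "qpos": joint angles; "qd": joint speeds; "joint_efforts": joint torques, N m; "position": TCP position; "tool_rot": TCP orientation; "force": force on the tool from outside, world axes, zero at the start; "moment": the same for the moment, N m; "grip_width": finger opening in m; "finger_force": force on a finger pad.
Only numpy, scipy, OpenCV 4.12 (cv2) and the standard library are available. Lean on these libraries where they do the work, as an engineer would, in place of code of your own. Each camera call takes 0.05 s, during which the arm holds its last target. There are 200 camera calls.

## Working session

There is one attempt and no reset: what is moved stays moved. The work goes in short steps, Python scripts to look and compute and a tool call to move; the robot and the scene stay as the last step left them, time stands still between calls to the robot, and variables do not carry over. Pictures are saved under pics/ and viewed, at most 10 in all, crops included, and the job is handed in when it is done.

Besides the shell and the picture viewer there is one more tool, called after "Call:" by a JSON object that holds its "fn" and its "kwargs". move_arm: Moves the arm, as the interface text tells. Shifts and turns lie within -1 to 1; 1 stands for 1000 mm of shift or 2 pi rad of turn. Its arguments: {"type":"object","properties":{"moves":{"type":"array"},"force":{"type":"number"}},"required":["moves"]}

```bash
mkdir -p pics; python3 - <<'E'
from workcell import bot
import cv2
s=bot.observe();print({k:s[k] for k in('clock','position','tool_rot','force','grip_width')})
for n in('scene','top'):
    f=bot.grab_frame(n);cv2.imwrite(f'pics/{n}0.png',f[:,:,::-1]);p=bot.camera_params(n);print(n,p)
E
```

```text
{'clock': 0.0, 'position': array([0.15871754, 0.60415251, 0.23072347]), 'tool_rot': array([-3.14045475e+00,  9.10370690e-05,  2.88474312e+00]), 'force': array([-0.72099504, -0.36360407,  0.50095958]), 'grip_width': 0.08521611176915724}
scene {'vertical_fov': 49.101930628554875, 'cx': 322.15890049170196, 'cy': 202.18808304128257, 'R': array([[ 0.88617473, -0.46326507, -0.00893468],
       [-0.21759686, -0.39905973, -0.89073169],
       [ 0.4090794 ,  0.79128807, -0.45444167]]), 't': array([-0.4920315 ,  0.13585648,  0.89428559])}
top {'vertical_fov': 45.221906086272504, 'cx': 323.29163241331577, 'cy': 205.78661135223513, 'R': array([[ 0.00938848, -0.99983407, -0.01561086],
       [-0.99890111, -0.00866056, -0.04606038],
       [ 0.04591754,  0.01602614, -0.99881667]]), 't': array([-0.07849507,  0.49878945,  1.14016915])}
```

View pics/top0.png

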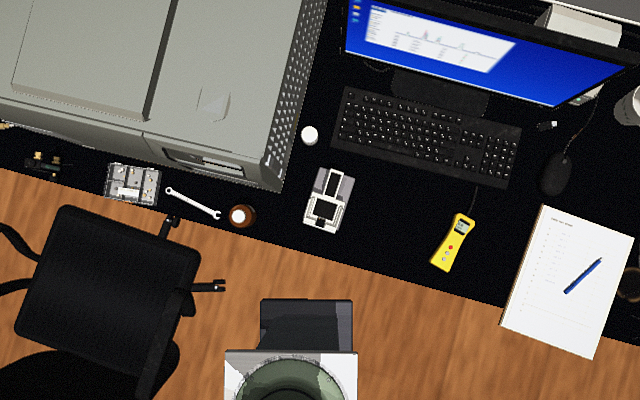

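View pics/scene0.png

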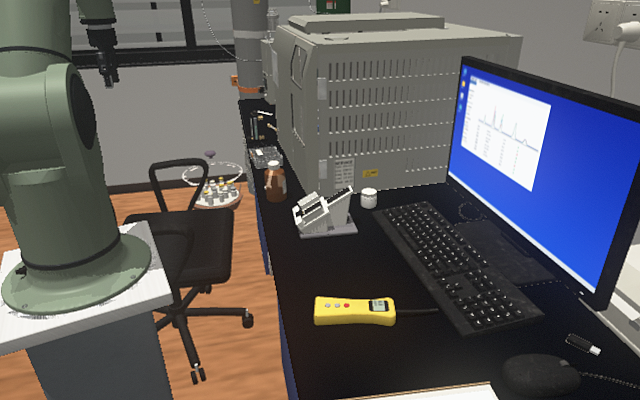

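The top view shows the yellow detector at about (455,243), with the butt at lower left (442,268) and the probe at upper right (475,190). The cradle is at (328,200) with its foot at the bottom, near the robot. The amber bottle is at (242,215), the pot at (309,134) and the spanner at (192,203).

```bash
cat >h.py <<'E'
import numpy as np,cv2
from workcell import bot
def cast(p,uv,z):
    f=200/np.tan(np.radians(p['vertical_fov'])/2)
    uv=np.atleast_2d(uv).astype(float)
    d=np.c_[(uv[:,0]-p['cx'])/f,(uv[:,1]-p['cy'])/f,np.ones(len(uv))]@p['R']
    c=-p['R'].T@p['t']
    return c+d*((z-c[2])/d[:,2])[:,None]
def proj(p,X):
    f=200/np.tan(np.radians(p['vertical_fov'])/2)
    c=np.atleast_2d(X)@p['R'].T+p['t']
    return np.c_[f*c[:,0]/c[:,2]+p['cx'],f*c[:,1]/c[:,2]+p['cy']]
def yellow(rgb):
    h=cv2.cvtColor(rgb,cv2.COLOR_RGB2HSV)
    m=cv2.inRange(h,(20,120,70),(35,255,255))
    m=cv2.morphologyEx(m,cv2.MORPH_CLOSE,np.ones((7,7)))
    cs,_=cv2.findContours(m,cv2.RETR_EXTERNAL,cv2.CHAIN_APPROX_NONE)
    return max(cs,key=cv2.contourArea)[:,0]
E
python3 - <<'E'
from h import *
p=bot.camera_params('top');print('cam',-p['R'].T@p['t'])
f=cv2.imread('pics/top0.png')
c=yellow(f[:,:,::-1].copy())
X=cast(p,c,0.02)[:,:2]
r=cv2.minAreaRect((X*1000).astype(np.float32));print('rect',r,cv2.boxPoints(r))
for n,uv,z in(('bottle',(242,215),.105),('pot',(309,134),.042),('sp1',(168,189),0),('sp2',(219,217),0)):print(n,cast(p,uv,z))
a=cv2.resize(f[155:245,290:370],None,fx=6,fy=6,interpolation=cv2.INTER_CUBIC)
g=cv2.imread('pics/scene0.png')
cv2.imwrite('pics/crop.png',np.hstack([cv2.resize(f[160:240,295:361],(396,480),interpolation=cv2.INTER_CUBIC),cv2.resize(g[175:245,285:365-13],(400,418),interpolation=cv2.INTER_CUBIC) if 0 else cv2.copyMakeBorder(cv2.resize(g[175:245,285:365],(400,350),interpolation=cv2.INTER_CUBIC),0,130,0,0,cv2.BORDER_CONSTANT)]))
E
```

```text
cam [ 0.44662452 -0.09243476  1.16056901]
rect ((416.91510009765625, -379.70965576171875), (53.27420425415039, 139.34036254882812), 60.61957550048828) [[ 343.13748 -368.74014]
 [ 464.55606 -437.10135]
 [ 490.69272 -390.67917]
 [ 369.27414 -322.31796]]
bottle [[0.47326436 0.10354379 0.105     ]]
pot [[ 0.66658197 -0.03932259  0.042     ]]
sp1 [[0.53763025 0.30487708 0.        ]]
sp2 [[0.4705617  0.17888855 0.        ]]
```

View pics/crop.png

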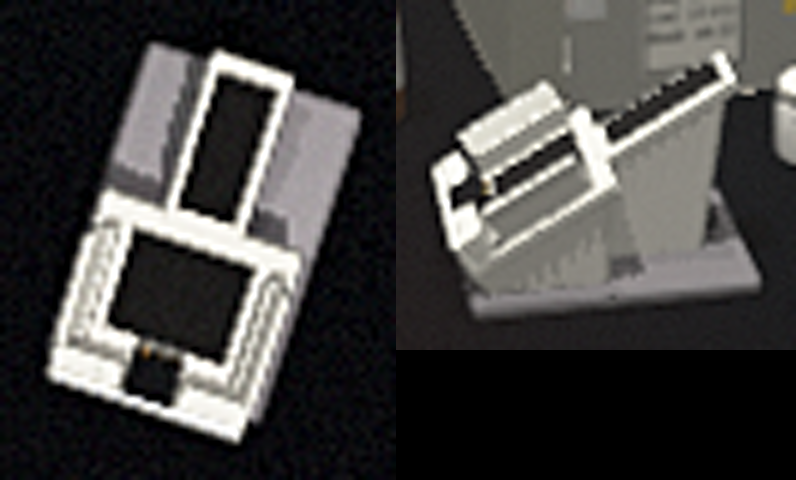

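The crop shows the foot stop at the bottom (left crop, outer corners (48,378) and (243,440)). The spine runs up and away, with its end corners at (215,50) and (297,75), and the contact block is at (150,355).

```bash
python3 - <<'E'
from h import *
p=bot.camera_params('top')
def px(*a): return np.array(a)/6.06+[295,160] if 0 else np.array(a)/6+[295,160]
s=lambda x,h=0:.034+x*.5+h*.866
for n,a,b,z in(('spine end x131',(215,50),(297,75),s(.131)),('shoulder x62',(105,190),(300,255),s(.062)),('footouter',(48,378),(243,440),s(0,.014)),('basefar',(150,42),(362,105),.012)):
    A=cast(p,px(*a),z)[0];B=cast(p,px(*b),z)[0];d=B-A
    print(n,A.round(4),B.round(4),'mid',((A+B)/2).round(4),'w',np.linalg.norm(d).round(4),'normal yaw',np.arctan2(d[0],-d[1]).round(4))
o=bot.observe()
w=bot.camera_params('wrist');print(w)
from scipy.spatial.transform import Rotation as R
T=R.from_euler('xyz',o['tool_rot']).as_matrix();print('cam in tool',T.T@(-w['R'].T@w['t']-o['position']),'\n',(w['R']@T).round(3))
E
```

```text
spine end x131 [ 0.5788 -0.0914  0.0995] [ 0.5697 -0.1218  0.0995] mid [ 0.5742 -0.1066  0.0995] w 0.0317 normal yaw -0.2897
shoulder x62 [ 0.5291 -0.0499  0.065 ] [ 0.5049 -0.1244  0.065 ] mid [ 0.517  -0.0871  0.065 ] w 0.0783 normal yaw -0.3139
footouter [ 0.4575 -0.0278  0.0461] [ 0.4342 -0.1034  0.0461] mid [ 0.4458 -0.0656  0.0461] w 0.0791 normal yaw -0.298
basefar [ 0.5927 -0.0652  0.012 ] [ 0.568  -0.1502  0.012 ] mid [ 0.5804 -0.1077  0.012 ] w 0.0885 normal yaw -0.2825
{'vertical_fov': 66.54177687242675, 'cx': 318.7634846113414, 'cy': 198.77412821565142, 'R': array([[ 0.25506444,  0.96692327, -0.00123703],
       [ 0.93319059, -0.24583073,  0.2621499 ],
       [ 0.25317474, -0.0680195 , -0.96502637]]), 't': array([-0.62499811, -0.03377803,  0.37885763])}
cam in tool [ 0.06605327  0.00068296 -0.14289111] 
 [[-0.001  1.     0.   ]
 [-0.965 -0.001 -0.262]
 [-0.262 -0.     0.965]]
```

Call:
{"fn": "move_arm", "kwargs": {"moves": [[[1,-0.2,-0.16,-0.02,0,0,0],[1,-0.2,-0.16,-0.02,0,0,0],[1,-0.2,-0.16,-0.02,0,0,0],[1,-0.2,-0.16,-0.02,0,0,0],[1,-0.2,-0.16,-0.02,0,0,0]]]}}

```text
clock: 0.6
position: [0.3082, 0.4025, 0.2508]
tool_rot: [-3.141, -0.0, 2.885]
force: [1.1, 1.0, 0.2]
grip_width: 0.0851
finger_force: 0.0
```

```bash
cat >>h.py <<'E'
from scipy.spatial.transform import Rotation as Ro
def goto(pos,yaw,tilt=0,tilt_dir=None):
    """print shift (m) and turn (2pi) in tool axes to reach TCP pos; tool x at 'yaw', pointing down then tilted about tool y"""
    o=bot.observe();T=Ro.from_euler('xyz',o['tool_rot'])
    G=Ro.from_euler('z',yaw)*Ro.from_euler('x',np.pi)*Ro.from_euler('y',tilt)
    print('t',round(o['clock'],2),'at',o['position'].round(4),o['tool_rot'].round(3),'q',o['qpos'].round(2),'w',round(float(o['grip_width']),4),'F',np.round(o['force'],1))
    print('shift',T.inv().apply(np.array(pos)-o['position']).round(4),'turn',((T.inv()*G).as_rotvec()/(2*np.pi)).round(4))
E
python3 -c "
from h import *
goto([.41,-.05,.25],2.885)"
```

```text
t 0.6 at [0.3082 0.4025 0.2508] [-3.141 -0.     2.885] q [-1.04  0.31  0.01  1.88 -0.    0.95  0.28] w 0.0851 F [1.1 1.  0.2]
shift [-0.2134 -0.4118  0.0009] turn [-0. -0. -0.]
```

Call:
{"fn": "move_arm", "kwargs": {"moves": [[[1,-0.21,-0.41,0,0,0,0],[1,-0.21,-0.41,0,0,0,0],[1,-0.21,-0.41,0,0,0,0],[1,-0.21,-0.41,0,0,0,0],[1,-0.21,-0.41,0,0,0,0]]]}}

```text
clock: 1.1
position: [0.3611, 0.1583, 0.2508]
tool_rot: [3.141, 0.0, 2.885]
force: [2.0, -0.2, 0.2]
grip_width: 0.0853
finger_force: 0.0
```

```bash
python3 -c "
from h import *
goto([.41,-.05,.25],2.85)"
```

```text
t 1.1 at [0.3611 0.1583 0.2508] [3.141 0.    2.885] q [-0.7   0.12  0.15  2.14 -0.02  0.88  0.78] w 0.0853 F [ 2.  -0.2  0.2]
shift [-0.1002 -0.1891  0.0008] turn [0.     0.     0.0056]
```

Call:
{"fn": "move_arm", "kwargs": {"moves": [[[1,-0.1,-0.19,0,0,0,0.006],[1,-0.1,-0.19,0,0,0,0.006],[1,-0.1,-0.19,0,0,0,0.006],[1,-0.1,-0.19,0,0,0,0.006],[1,-0.1,-0.19,0,0,0,0.006]]]}}

```text
clock: 1.6
position: [0.4098, -0.0532, 0.2509]
tool_rot: [-3.141, 0.001, 2.842]
force: [0.4, 1.0, 0.1]
grip_width: 0.0853
finger_force: 0.0
```

```bash
python3 - <<'E'
from h import *
p=bot.camera_params('wrist');f=bot.grab_frame('wrist');cv2.imwrite('pics/w1.png',f[:,:,::-1])
np.savez('w1.npz',**p)
goto([.4321,-.3883,.10],2.629)
yaw=-.305;S=np.array([.466,-.072,.034]);u=np.array([np.cos(yaw),np.sin(yaw),0]);v=np.array([-u[1],u[0],0])
X=u*.866+[0,0,.5];n=-.5*u+[0,0,.866]
for a in((0,0),(131,16),(131,-16),(62,40),(62,-40)):print(a,proj(p,S+X*a[0]/1e3+v*a[1]/1e3).round(1))
E
```

```text
t 1.65 at [ 0.4099 -0.0532  0.2508] [-3.141e+00  1.000e-03  2.842e+00] q [-0.33  0.16  0.36  2.11 -0.07  0.88  1.34] w 0.0852 F [-2.5 -1.  -0.5]
shift [-0.12   -0.3134  0.1512] turn [-0.0001  0.0001  0.0339]
(0, 0) [[317.4 220. ]]
(131, 16) [[330.9 333.5]]
(131, -16) [[302.7 333.4]]
(62, 40) [[350.6 271.3]]
(62, -40) [[283.7 271. ]]
```

View pics/w1.png

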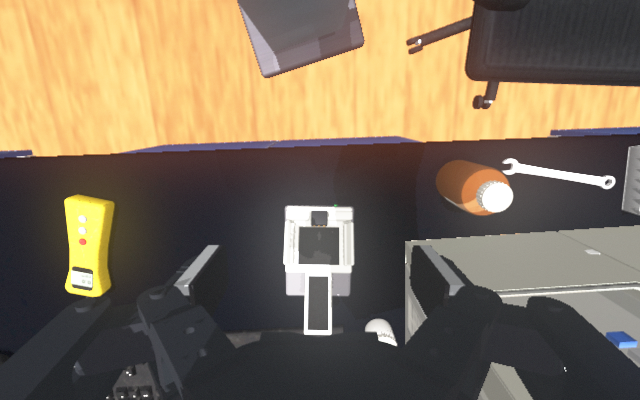

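The wrist view shows the cradle centred at (318,250), with its spine end at (303–331,333). That matches my estimate to about a pixel. The detector is at (90,245) with its butt up. I'll refine both from this picture.

```bash
python3 - <<'E'
from h import *
p=dict(np.load('w1.npz'));f=cv2.imread('pics/w1.png')
c=yellow(f[:,:,::-1].copy());r=cv2.minAreaRect((cast(p,c,.02)[:,:2]*1000).astype(np.float32));print(r,cv2.boxPoints(r).round(1))
g=f.min(2)
yaw=-.305;u=np.array([np.cos(yaw),np.sin(yaw),0]);S=np.array([.466,-.072,.034]);v=np.array([-u[1],u[0],0])
for row in range(205,332,6):
    cols=np.where(g[row,278:360]>140)[0]+278
    if len(cols):print(row,cols.min(),cols.max(),end=' | ')
print()
# spine edges -> line of centres on the slope plane
X=u*.866+[0,0,.5];n=-.5*u+[0,0,.866];C=-p['R'].T@p['t']
def bed(uv,h=0):
    a=cast(p,uv,0)[0];d=a-C;P=C+d*(((S+n*h-C)@n)/(d@n));q=P-S;return np.array([q@X,q@v])*1000
for row in(305,315,325):
    cols=np.where(g[row,296:340]>140)[0]+296
    print(row,bed((cols.min()-.5,row)).round(1),bed((cols.max()+.5,row)).round(1))
col=g[:,307:328];print('spine end',bed((317,np.where(col.max(1)[325:345]>140)[0].max()+325.5)))
E
```

```text
((230.9016876220703, -277.800048828125), (236.36106872558594, 163.49920654296875), 75.47921752929688) [[ 122.1 -371.7]
 [ 280.4 -412.7]
 [ 339.7 -183.9]
 [ 181.4 -142.9]]
205 288 291 | 211 285 352 | 217 285 352 | 223 285 353 | 229 284 353 | 235 284 353 | 241 284 353 | 247 284 353 | 253 283 353 | 259 283 353 | 265 285 352 | 271 285 351 | 277 286 349 | 283 286 349 | 289 286 349 | 295 289 347 | 301 304 331 | 307 304 331 | 313 304 331 | 319 304 331 | 325 304 331 | 331 303 331 | 
305 [100.4 -15.7] [100.3  16.9]
315 [111.3 -15.5] [111.2  16.8]
325 [122.1 -15.3] [122.   16.8]
spine end [132.09988822   0.23110972]
```

Call:
{"fn": "move_arm", "kwargs": {"moves": [[[1,-0.12,-0.313,0.05,0,0,0.034],[1,-0.12,-0.313,0.05,0,0,0.034],[1,-0.12,-0.313,0.05,0,0,0.034],[1,-0.12,-0.313,0.05,0,0,0.034],[1,-0.12,-0.313,0.05,0,0,0.034]]]}}

```text
clock: 2.15
position: [0.4273, -0.2969, 0.2134]
tool_rot: [3.141, -0.0, 2.634]
force: [1.2, 1.5, 1.1]
grip_width: 0.0854
finger_force: 0.0
```

```bash
python3 - <<'E'
from h import *
p=bot.camera_params('wrist');f=bot.grab_frame('wrist');cv2.imwrite('pics/w2.png',f[:,:,::-1])
h=cv2.cvtColor(f,cv2.COLOR_RGB2HSV);m=cv2.inRange(h,(23,200,120),(33,255,255));m=cv2.morphologyEx(m,cv2.MORPH_CLOSE,np.ones((15,15)))
cs,_=cv2.findContours(m,cv2.RETR_EXTERNAL,cv2.CHAIN_APPROX_NONE);c=max(cs,key=cv2.contourArea)[:,0]
print(cv2.boundingRect(c),cv2.contourArea(c))
for z in(.024,0.012):
    r=cv2.minAreaRect((cast(p,c,z)[:,:2]*1000).astype(np.float32));print(z,r,cv2.boxPoints(r).round(1).tolist())
goto([.4321,-.3883,.10],2.629)
E
```

```text
(223, 146, 46, 91) 361.5
0.024 ((402.0611267089844, -375.2001647949219), (48.742919921875, 104.00904846191406), 58.37946701049805) [[345.0, -368.70001220703125], [433.6000061035156, -423.20001220703125], [459.1000061035156, -381.70001220703125], [370.6000061035156, -327.20001220703125]]
0.012 ((403.22686767578125, -379.2091064453125), (50.50320816040039, 107.76519012451172), 58.3795166015625) [[344.1000061035156, -372.5], [435.8999938964844, -429.0], [462.29998779296875, -386.0], [370.6000061035156, -329.5]]
t 2.2 at [ 0.4259 -0.3045  0.2127] [-3.138e+00  1.000e-03  2.628e+00] q [ 0.15  0.42  0.48  1.91 -0.24  0.87  1.8 ] w 0.0853 F [-8.8 -3.7 -4.3]
shift [-0.0464 -0.0696  0.113 ] turn [-0.0005  0.0002 -0.0002]
```

View pics/w2.png

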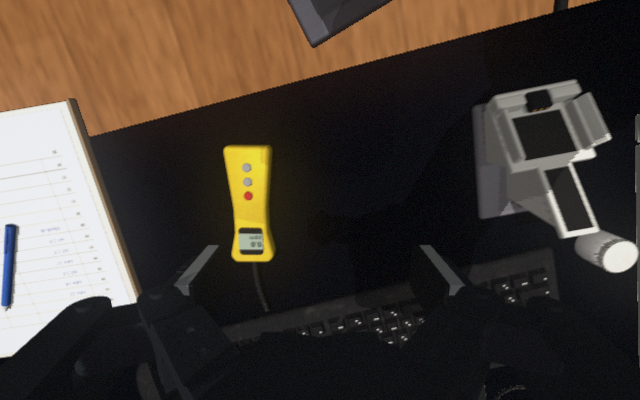

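The detector spans (223–274, 146–262), butt at the top. I'll move over it and measure again from closer.

Call:
{"fn": "move_arm", "kwargs": {"moves": [[[1,-0.046,-0.07,0.093,0,0,0],[1,-0.046,-0.07,0.093,0,0,0],[1,-0.046,-0.07,0.093,0,0,0],[1,-0.046,-0.07,0.093,0,0,0],[1,-0.046,-0.07,0.093,0,0,0]]]}}

```text
clock: 2.7
position: [0.4333, -0.3785, 0.1205]
tool_rot: [3.141, -0.001, 2.633]
force: [-0.2, 0.3, 0.2]
grip_width: 0.0855
finger_force: 0.0
```

```bash
python3 - <<'E'
from h import *
goto([.4321,-.3883,.10],2.629)
p=bot.camera_params('wrist');f=bot.grab_frame('wrist');cv2.imwrite('pics/w3.png',f[:,:,::-1])
h=cv2.cvtColor(f,cv2.COLOR_RGB2HSV);m=cv2.inRange(h,(22,150,90),(35,255,255));m[:60]=0
m=cv2.morphologyEx(m,cv2.MORPH_OPEN,np.ones((3,3)));m=cv2.morphologyEx(m,cv2.MORPH_CLOSE,np.ones((25,25)))
cs,_=cv2.findContours(m,cv2.RETR_EXTERNAL,cv2.CHAIN_APPROX_NONE);c=max(cs,key=cv2.contourArea)[:,0]
print(cv2.boundingRect(c),cv2.contourArea(c))
r=cv2.minAreaRect((cast(p,c,.024)[:,:2]*1000).astype(np.float32));print(r,cv2.boxPoints(r).round(1).tolist())
E
```

```text
t 2.7 at [ 0.4333 -0.3785  0.1205] [ 3.141e+00 -1.000e-03  2.633e+00] q [ 0.34  0.62  0.4   1.84 -0.34  0.74  1.99] w 0.0855 F [-0.2  0.3  0.2]
shift [-0.0038 -0.0092  0.0205] turn [ 0.     -0.0002  0.0007]
(273, 97, 66, 167) 8652.0
((418.1475524902344, -381.01385498046875), (49.10324478149414, 136.1978302001953), 60.65557098388672) [[346.79998779296875, -369.0], [465.5, -435.79998779296875], [489.5, -393.0], [370.79998779296875, -326.20001220703125]]
```

View pics/w3.png

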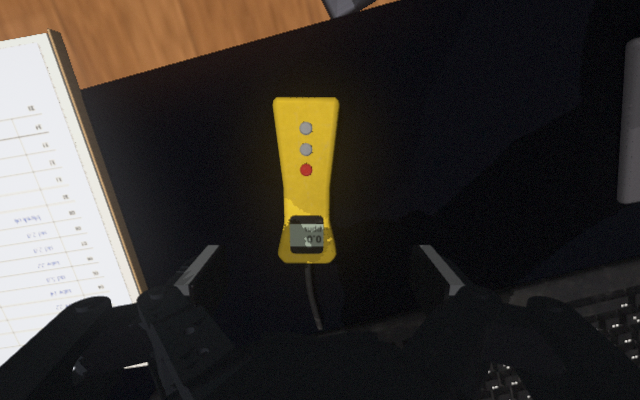

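Call:
{"fn": "move_arm", "kwargs": {"moves": [[[1,-0.005,-0.0095,0.03,0,0,0.0007],[1,-0.005,-0.0095,0.075,0,0,0.0007],[1,-0.005,-0.0095,0.116,0,0,0.0007],[1,-0.005,-0.0095,0.116,0,0,0.0007],[1,-0.005,-0.0095,0.116,0,0,0.0007]]]}}

```text
clock: 3.25
position: [0.4337, -0.3895, 0.0064]
tool_rot: [3.142, 0.0, 2.63]
force: [-0.7, -0.3, 1.5]
grip_width: 0.0852
finger_force: 0.0
```

Call:
{"fn": "move_arm", "kwargs": {"moves": [[[0.3,0,0,0,0,0,0],[0.3,0,0,0,0,0,0],[0.3,0,0,0,0,0,0],[0.3,0,0,0,0,0,0],[0.3,0,0,0,0,0,0]]], "force": 40}}

```text
clock: 3.75
position: [0.4338, -0.3901, 0.0063]
tool_rot: [3.141, 0.002, 2.629]
force: [-2.5, 2.7, 17.2]
grip_width: 0.0384
finger_force: 38.5
```

Call:
{"fn": "move_arm", "kwargs": {"moves": [[[0.3,0,0,-0.01,0,0,0],[0.3,0,0,-0.05,0,0,0],[0.3,0,0,-0.1,0,0,0],[0.3,0,0,-0.14,0,0,0],[0.3,0,0,-0.14,0,0,0]]]}}

```text
clock: 4.25
position: [0.4348, -0.3915, 0.1506]
tool_rot: [-3.141, 0.008, 2.629]
force: [-0.1, -0.2, -2.6]
grip_width: 0.0385
finger_force: 41.6
```

```bash
python3 - <<'E'
from h import *
f=bot.grab_frame('wrist');g=bot.grab_frame('scene')
cv2.imwrite('pics/w4.png',np.hstack([cv2.resize(f[:,:,::-1],(400,250)),g[180:380,250:550,::-1][:200].copy() if 0 else cv2.resize(g[150:400,240:640,::-1],(400,250))]))
# target: seat frame
yaw=-.305;u=np.array([np.cos(yaw),np.sin(yaw),0]);v=np.array([-u[1],u[0],0]);S=np.array([.467,-.0716,.034])
X=u*.866+[0,0,.5];n=-.5*u+[0,0,.866]
for b,h in((.03,.06),(.03,.003),(0,0)):
    goto(S+X*(b+.0865)+n*(h+.006),np.pi+yaw,np.radians(30))
    goto(S+X*(b+.0865)+n*(h+.006),np.pi+yaw,-np.radians(30))
E
```

```text
t 4.35 at [ 0.4335 -0.3897  0.1461] [3.141e+00 2.000e-03 2.629e+00] q [ 0.34  0.6   0.42  1.81 -0.33  0.8   1.99] w 0.038 F [ 0.   0.1 -1.6]
shift [ 0.0603  0.3077 -0.0034] turn [ 0.0086  0.0833 -0.0322]
t 4.35 at [ 0.4335 -0.3897  0.1461] [3.141e+00 2.000e-03 2.629e+00] q [ 0.34  0.6   0.42  1.81 -0.33  0.8   1.99] w 0.038 F [ 0.   0.1 -1.6]
shift [ 0.0603  0.3077 -0.0034] turn [-0.0086 -0.0827 -0.0322]
t 4.35 at [ 0.4335 -0.3897  0.1461] [3.141e+00 2.000e-03 2.629e+00] q [ 0.34  0.6   0.42  1.81 -0.33  0.8   1.99] w 0.038 F [ 0.   0.1 -1.6]
shift [0.0326 0.3135 0.0461] turn [ 0.0086  0.0833 -0.0322]
t 4.35 at [ 0.4335 -0.3897  0.1461] [3.141e+00 2.000e-03 2.629e+00] q [ 0.34  0.6   0.42  1.81 -0.33  0.8   1.99] w 0.038 F [ 0.   0.1 -1.6]
shift [0.0326 0.3135 0.0461] turn [-0.0086 -0.0827 -0.0322]
t 4.35 at [ 0.4335 -0.3897  0.1461] [3.141e+00 2.000e-03 2.629e+00] q [ 0.34  0.6   0.42  1.81 -0.33  0.8   1.99] w 0.038 F [ 0.   0.1 -1.6]
shift [0.0565 0.3085 0.0636] turn [ 0.0086  0.0833 -0.0322]
t 4.35 at [ 0.4335 -0.3897  0.1461] [3.141e+00 2.000e-03 2.629e+00] q [ 0.34  0.6   0.42  1.81 -0.33  0.8   1.99] w 0.038 F [ 0.   0.1 -1.6]
shift [0.0565 0.3085 0.0636] turn [-0.0086 -0.0827 -0.0322]
```

View pics/w4.png

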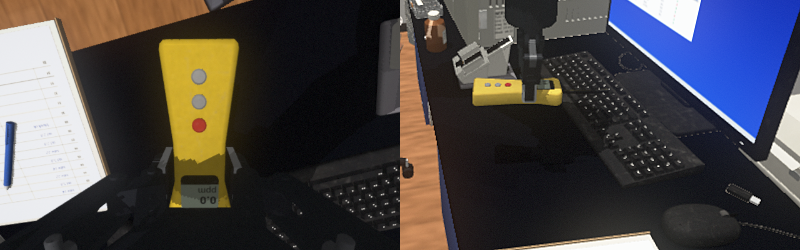

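The grasp is good: the waist is held between the pads and the detector hangs level. Next I carry it over the cradle while tilting 30° butt-down.

Call:
{"fn": "move_arm", "kwargs": {"moves": [[[0.3,0.06,0.308,-0.03,-0.0086,-0.0827,-0.0322],[0.3,0.06,0.308,-0.03,-0.0086,-0.0827,-0.0322],[0.3,0.06,0.308,-0.03,-0.0086,-0.0827,-0.0322],[0.3,0.06,0.308,-0.03,-0.0086,-0.0827,-0.0322],[0.3,0.06,0.308,-0.03,-0.0086,-0.0827,-0.0322]]]}}

```text
clock: 4.85
position: [0.4943, -0.2155, 0.1559]
tool_rot: [3.135, 0.405, 2.774]
force: [0.3, -0.6, -1.7]
grip_width: 0.0381
finger_force: 41.6
```

```bash
cat >>h.py <<'E'
yaw=-.305;u=np.array([np.cos(yaw),np.sin(yaw),0]);v=np.array([-u[1],u[0],0]);S=np.array([.467,-.0716,.034])
X=u*.866+np.array([0,0,.5]);n=-.5*u+np.array([0,0,.866])
def seat(b,h,y=0): goto(S+X*(b+.0865)+n*(h+.006)+v*y,np.pi+yaw,-np.radians(30))
E
python3 -c "
from h import *
seat(.03,.06)"
```

```text
t 4.85 at [ 0.4943 -0.2155  0.1559] [3.135 0.405 2.774] q [-0.05  0.39  0.42  2.25 -0.86  0.19  2.34] w 0.0381 F [ 0.3 -0.6 -1.7]
shift [0.0113 0.1287 0.0032] turn [-0.0034 -0.0189 -0.009 ]
```

Call:
{"fn": "move_arm", "kwargs": {"moves": [[[0.3,0.011,0.129,0.0,-0.0034,-0.0189,-0.009],[0.3,0.011,0.129,0.0,-0.0034,-0.0189,-0.009],[0.3,0.011,0.129,0.0,-0.0034,-0.0189,-0.009],[0.3,0.011,0.129,0.0,-0.0034,-0.0189,-0.009],[0.3,0.011,0.129,0.0,-0.0034,-0.0189,-0.009]]]}}

```text
clock: 5.35
position: [0.5382, -0.0925, 0.1748]
tool_rot: [-3.134, 0.487, 2.854]
force: [0.2, -0.1, -2.7]
grip_width: 0.0384
finger_force: 41.6
```

```bash
python3 -c "
from h import *
seat(.03,.06);seat(.03,.003)
"
```

```text
t 5.35 at [ 0.5382 -0.0925  0.1748] [-3.134  0.487  2.854] q [-0.62  0.43  0.75  2.29 -1.26  0.16  2.52] w 0.0384 F [ 0.2 -0.1 -2.7]
shift [ 0.0175 -0.0012  0.0195] turn [ 0.0002 -0.0058  0.0025]
t 5.35 at [ 0.5382 -0.0925  0.1748] [-3.134  0.487  2.854] q [-0.62  0.43  0.75  2.29 -1.26  0.16  2.52] w 0.0384 F [ 0.2 -0.1 -2.7]
shift [ 0.0154 -0.0013  0.0764] turn [ 0.0002 -0.0058  0.0025]
```

The arm is now at its limits on q5, q6 and q7, with the tilt 2° short. I'll fit a simple kinematic model from the logged poses to see whether another elbow branch gives more room.

```bash
cat >fk.py <<'E'
import numpy as np,itertools
from scipy.optimize import least_squares
from scipy.spatial.transform import Rotation as R
D=[([.1587,.6042,.2307],[-3.1405,0,2.8847],[-1.384,.521,-.036,1.599,.021,1.021,-.113]),
([.3082,.4025,.2508],[-3.141,0,2.885],[-1.04,.31,.01,1.88,0,.95,.28]),
([.3611,.1583,.2508],[3.141,0,2.885],[-.7,.12,.15,2.14,-.02,.88,.78]),
([.4099,-.0532,.2508],[-3.141,.001,2.842],[-.33,.16,.36,2.11,-.07,.88,1.34]),
([.4259,-.3045,.2127],[-3.138,.001,2.628],[.15,.42,.48,1.91,-.24,.87,1.80]),
([.4333,-.3785,.1205],[3.141,-.001,2.633],[.34,.62,.4,1.84,-.34,.74,1.99]),
([.4943,-.2155,.1559],[3.135,.405,2.774],[-.05,.39,.42,2.25,-.86,.19,2.34]),
([.5382,-.0925,.1748],[-3.134,.487,2.854],[-.62,.43,.75,2.29,-1.26,.16,2.52])]
LO=np.array([-2.91,-.3,-1.5,.17,-1.26,.16,-2.52]);HI=np.array([2.91,2.13,1.42,2.43,4.41,1.93,2.52])
def fk(q,p):
    s=p['s'];a=p['a'];ez=np.array([0,0,1])
    A=R.from_euler('z',s[0]*q[0]+a[4])*R.from_euler('y',q[1])
    P=np.array([0,0,a[0]])+A.apply(ez*a[1])
    A=A*R.from_euler('z',s[1]*q[2])*R.from_euler('y',q[3]);P=P+A.apply(ez*a[2])
    A=A*R.from_euler('z',s[2]*q[4])*R.from_euler('y',q[5]);P=P+A.apply(ez*a[3])
    return P,A*R.from_euler('z',s[3]*q[6]+a[5])
def fit():
    best=None
    for s in itertools.product([1,-1],repeat=3):
        for a5 in(0,1.57,3.14,-1.57):
            def res(a):
                o=[]
                for x,r,q in D:
                    P,A=fk(q,{'s':(-1,)+s,'a':a});o+=list((P-x)*3)+list((A.inv()*R.from_euler('xyz',r)).as_rotvec())
                return o
            r=least_squares(res,[.3,.45,.45,.3,0,a5])
            if best is None or r.cost<best[0]:best=(r.cost,{'s':(-1,)+s,'a':r.x},np.array(res(r.x)).reshape(-1,6))
    return best
E
python3 - <<'E'
from fk import *
c,p,r=fit();print(c,p);print(abs(r).max(0));import json;json.dump({'s':p['s'],'a':list(p['a'])},open('fk.json','w'))
E
```

```text
0.005994248837068795 {'s': (-1, -1, -1, -1), 'a': array([ 0.3448842 ,  0.53529749,  0.42363088,  0.35270677, -0.10476164,
        1.46909524])}
[0.0281533  0.04270664 0.01845114 0.05023877 0.00925297 0.01596302]
```

```bash
cat >>fk.py <<'E'
import json
p=json.load(open('fk.json'))
yaw=-.305;u=np.array([np.cos(yaw),np.sin(yaw),0]);v=np.array([-u[1],u[0],0]);S=np.array([.467,-.0716,.034])
X=u*.866+np.array([0,0,.5]);n=-.5*u+np.array([0,0,.866])
def pose(b,h,flip=0,tilt=30): return S+X*(b+.0865)+n*(h+.006),R.from_euler('z',np.pi+yaw)*R.from_euler('x',np.pi)*R.from_euler('y',-np.radians(tilt))*R.from_euler('z',np.pi*flip)
def err(q,t):
    P,A=fk(q,p);return np.r_[(P-t[0])*3,(A.inv()*t[1]).as_rotvec()]
E
python3 - <<'E'
from fk import *
rng=np.random.default_rng(0)
for flip in(0,1):
  for b,h in((.03,.06),(.03,0),(0,0)):
    t=pose(b,h,flip);sol=[]
    for k in range(60):
        q0=rng.uniform(LO,HI)
        m=(LO+HI)/2
        r=least_squares(lambda q:np.r_[err(q,t)*30,.15*((q-m)/(HI-LO)*2)**5],q0,bounds=(LO,HI),max_nfev=100)
        e=np.linalg.norm(err(r.x,t))
        if e<.02:sol.append((np.min(np.minimum(r.x-LO,HI-r.x)),tuple(r.x.round(2)),round(e,4)))
    sol=sorted(set(sol),reverse=True);seen=[]
    for s in sol:
        if all(np.linalg.norm(np.subtract(s[1],z))>.5 for z in seen):
            seen.append(s[1]);print(flip,b,h,round(s[0],3),np.array(s[1]),s[2])
        if len(seen)>3:break
E
```

```text
0 0.03 0.06 0.075 [ 0.7   0.53 -0.9   2.35  1.81  0.53 -0.44] 0.0001
0 0.03 0.06 0.0 [-0.39  0.42  0.48  2.37  3.78  0.16 -2.52] 0.0117
0 0.03 0 0.117 [ 0.62  0.68 -0.8   2.31  2.01  0.59 -0.58] 0.0
0 0 0 0.052 [ 0.58  0.68 -0.76  2.38  2.13  0.61 -0.73] 0.0001
1 0.03 0.06 0.075 [-0.61  0.48  0.78  2.35  4.29  0.26  0.08] 0.0002
1 0.03 0.06 0.061 [ 0.21  0.38 -0.25  2.35  2.07  0.22  2.38] 0.0003
1 0.03 0 0.117 [-0.46  0.61  0.62  2.31  3.95  0.32  0.4 ] 0.0001
1 0.03 0 0.117 [ 0.19  0.54 -0.22  2.31  2.4   0.3   2.07] 0.0001
1 0 0 0.052 [-0.43  0.62  0.56  2.38  3.72  0.36  0.63] 0.0001
1 0 0 0.052 [ 0.14  0.55 -0.18  2.38  2.59  0.35  1.86] 0.0001
```

```bash
cat >>fk.py <<'E'
def jac(q):
    P,A=fk(q,p);J=np.zeros((6,7))
    for i in range(7):
        d=np.array(q,float);d[i]+=1e-5;P2,A2=fk(d,p);J[:3,i]=(P2-P)/1e-5;J[3:,i]=(A2*A.inv()).as_rotvec()/1e-5
    return J
def track(q,t,steps=40,lam=1e-4,null=0):
    """local IK: follow straight line to pose t in small steps; joints clipped at limits"""
    q=np.array(q,float);P,A=fk(q,p);rv=(t[1]*A.inv()).as_rotvec();P0,A0=P,A
    for k in range(1,steps+1):
        Pt=P0+(t[0]-P0)*k/steps;At=R.from_rotvec(rv*k/steps)*A0
        for it in range(3):
            P,A=fk(q,p);e=np.r_[Pt-P,(At*A.inv()).as_rotvec()]
            free=np.ones(7,bool)
            for c in range(4):
                J=jac(q)*free;dq=J.T@np.linalg.solve(J@J.T+lam*np.eye(6),e)
                bad=free&((q+dq<LO)|(q+dq>HI))
                if not bad.any():break
                free&=~bad
            q=np.clip(q+np.clip(dq,-.1,.1),LO,HI)
    return q
E
python3 - <<'E'
from fk import *
np.set_printoptions(precision=2,suppress=True)
for null in(0,):
    q=D[0][2]
    for i in range(1,8):
        # follow model-FK poses of the logged joints
        q=track(q,fk(D[i][2],p),20);print(i,q,'log',np.array(D[i][2]))
E
```

```text
1 [-1.05  0.31  0.02  1.88 -0.    0.95  0.28] log [-1.04  0.31  0.01  1.88  0.    0.95  0.28]
2 [-0.72  0.12  0.17  2.14 -0.02  0.88  0.78] log [-0.7   0.12  0.15  2.14 -0.02  0.88  0.78]
3 [-0.35  0.16  0.39  2.11 -0.08  0.88  1.35] log [-0.33  0.16  0.36  2.11 -0.07  0.88  1.34]
4 [ 0.13  0.42  0.5   1.91 -0.25  0.87  1.81] log [ 0.15  0.42  0.48  1.91 -0.24  0.87  1.8 ]
5 [ 0.32  0.62  0.42  1.84 -0.36  0.74  2.01] log [ 0.34  0.62  0.4   1.84 -0.34  0.74  1.99]
6 [ 0.01  0.38  0.34  2.25 -0.73  0.17  2.21] log [-0.05  0.39  0.42  2.25 -0.86  0.19  2.34]
7 [-0.62  0.43  0.75  2.29 -1.26  0.16  2.52] log [-0.62  0.43  0.75  2.29 -1.26  0.16  2.52]
```

```bash
cat >plan.py <<'E'
from fk import *
import sys,time
np.set_printoptions(precision=3,suppress=True)
rng=np.random.default_rng(int(sys.argv[1]));q0=np.array(D[7][2]);best=[];T0=time.time()
G=pose(.03,.07)
while time.time()-T0<150:
    nv=rng.integers(1,4);vias=[];q=q0;ok=True
    for k in range(nv):
        yw=rng.uniform(1.2,4.2);tl=rng.uniform(0,.9);az=rng.uniform(-np.pi,np.pi)
        A=R.from_rotvec(tl*np.array([np.cos(az),np.sin(az),0]))*R.from_euler('z',yw)*R.from_euler('x',np.pi)
        t=(np.array([rng.uniform(.4,.58),rng.uniform(-.38,-.2),rng.uniform(.25,.36)]),A)
        q=track(q,t,12)
        if np.linalg.norm(err(q,t))>.05 :ok=False;break
        vias.append(t)
    if not ok:continue
    q=track(q,G,16)
    e=np.linalg.norm(err(q,G))
    if e>.02:continue
    mg=np.minimum(q-LO,HI-q).min()
    cost=mg-.03*nv
    best.append((cost,q,vias));best.sort(key=lambda b:-b[0]);best=best[:2]
for c,q,vs in best:
    print(round(c,3),q,'end',track(q,pose(-.003,0),20));[print('   ',t[0],t[1].as_euler('xyz')) for t in vs]
E
for i in 1 2 3 4; do OMP_NUM_THREADS=1 python3 plan.py $i & done; wait
```

```text
0.04 [ 0.322  0.371 -0.393  2.36   1.905  0.259 -0.592] end [ 0.436  0.62  -0.557  2.384  2.259  0.509 -0.897]
    [ 0.494 -0.368  0.269] [-2.525  0.142 -2.526]
0.04 [ 0.344  0.375 -0.42   2.36   1.893  0.269 -0.578] end [ 0.448  0.625 -0.574  2.384  2.248  0.517 -0.883]
    [ 0.443 -0.343  0.254] [-2.605  0.072 -2.454]
0.01 [ 0.301  0.368 -0.367  2.36   1.917  0.249 -0.605] end [ 0.424  0.616 -0.542  2.384  2.269  0.501 -0.91 ]
    [ 0.566 -0.259  0.334] [-2.9    0.01  -2.714]
    [ 0.423 -0.22   0.283] [-2.543  0.216 -2.994]
0.003 [ 0.244  0.361 -0.297  2.36   1.955  0.223 -0.647] end [ 0.392  0.606 -0.499  2.384  2.299  0.481 -0.947]
    [ 0.55  -0.274  0.34 ] [ 3.134  0.009 -2.193]
    [ 0.57  -0.256  0.305] [2.9   0.514 2.068]
0.01 [ 0.306  0.369 -0.373  2.36   1.914  0.251 -0.602] end [ 0.427  0.617 -0.545  2.384  2.267  0.503 -0.907]
    [ 0.421 -0.313  0.264] [ 2.865  0.251 -2.202]
    [ 0.465 -0.225  0.302] [3.031 0.2   2.307]
-0.02 [ 0.288  0.367 -0.351  2.36   1.925  0.243 -0.614] end [ 0.417  0.614 -0.532  2.384  2.276  0.497 -0.918]
    [ 0.516 -0.296  0.27 ] [ 2.71   0.039 -2.88 ]
    [ 0.517 -0.211  0.285] [-3.103  0.021  1.895]
    [ 0.5   -0.271  0.297] [-2.911  0.463  2.932]
0.01 [ 0.422  0.39  -0.518  2.36   1.857  0.308 -0.535] end [ 0.492  0.643 -0.634  2.384  2.21   0.549 -0.835]
    [ 0.459 -0.35   0.295] [-2.903  0.156 -2.099]
    [ 0.541 -0.316  0.309] [-2.776  0.496  2.735]
-0.02 [ 0.403  0.385 -0.494  2.36   1.864  0.298 -0.544] end [ 0.481  0.638 -0.619  2.384  2.219  0.541 -0.847]
    [ 0.511 -0.278  0.321] [-2.773  0.096 -2.103]
    [ 0.484 -0.343  0.342] [-2.625  0.038  1.942]
    [ 0.559 -0.248  0.344] [2.923 0.448 2.801]
```

```bash
python3 - <<'E'
from fk import *
np.set_printoptions(precision=3,suppress=True)
q=np.array(D[7][2]);V=(np.array([.46,-.34,.27]),R.from_euler('xyz',[-2.6,.07,-2.45]))
G=pose(.03,.07)
for mid in(None,[.5,-.27,.24],[.53,-.2,.22]):
    a=track(q,V,20);b=track(a,(np.array(mid),G[1]),20) if mid else a
    c=track(b,G,20);d=track(c,pose(.03,0),10);e=track(d,pose(-.003,0),10)
    print(mid);[print(x,np.linalg.norm(err(x,t)).round(4)) for x,t in((a,V),(b,(np.array(mid or V[0]),G[1])),(c,G),(d,pose(.03,0)),(e,pose(-.003,0)))]
from workcell import bot
o=bot.observe();T=R.from_euler('xyz',o['tool_rot']);print('shift',T.inv().apply(V[0]-o['position']),'turn',(T.inv()*V[1]).as_rotvec()/2/np.pi)
E
```

```text
None
[0.3   0.177 0.195 2.186 0.231 0.25  2.52 ] 0.0
[0.3   0.177 0.195 2.186 0.231 0.25  2.52 ] 1.0628
[ 0.328  0.372 -0.4    2.36   1.902  0.261 -0.588] 0.0
[ 0.406  0.58  -0.501  2.313  2.155  0.413 -0.784] 0.0
[ 0.442  0.623 -0.566  2.384  2.253  0.513 -0.89 ] 0.0
[0.5, -0.27, 0.24]
[0.3   0.177 0.195 2.186 0.231 0.25  2.52 ] 0.0
[ 0.517  0.227 -0.049  2.205 -0.551  0.238  2.247] 0.0
[-0.328  0.296  0.535  2.298 -1.042  0.16   2.438] 0.1714
[-0.227  0.427  0.419  2.187 -1.076  0.16   2.438] 0.2389
[-0.317  0.407  0.488  2.231 -1.104  0.16   2.438] 0.2842
[0.53, -0.2, 0.22]
[0.3   0.177 0.195 2.186 0.231 0.25  2.52 ] 0.0
[ 0.099  0.259  0.214  2.238 -0.672  0.161  2.2  ] 0.0003
[-0.339  0.303  0.547  2.303 -1.12   0.16   2.514] 0.1647
[-0.205  0.427  0.409  2.193 -1.137  0.16   2.514] 0.2397
[-0.27   0.402  0.461  2.236 -1.152  0.16   2.514] 0.2881
shift [-0.04  -0.26  -0.085] turn [ 0.034  0.018 -0.161]
```

```bash
cat >plan2.py <<'E'
from fk import *
import sys,time
np.set_printoptions(precision=3,suppress=True)
def track2(q,t,indep):
    if not indep:return track(q,t,14)
    P,A=fk(q,p);rt=(t[1]*A.inv()).magnitude()/.15;pt=np.linalg.norm(t[0]-P)/.05;m=max(rt,pt)
    f=min(rt,pt)/m if m else 1
    rv=(t[1]*A.inv()).as_rotvec()
    if rt>pt: mid=(t[0],R.from_rotvec(rv*f)*A)
    else: mid=(P+(t[0]-P)*f,t[1])
    return track(track(q,mid,8),t,8)
rng=np.random.default_rng(int(sys.argv[1]));q0=np.array(D[7][2]);best=[];T0=time.time()
G=pose(.03,.07)
while time.time()-T0<240:
    nv=rng.integers(1,4);vias=[];q=q0
    for k in range(nv):
        yw=rng.uniform(.8,4.8);tl=rng.uniform(0,.8);az=rng.uniform(-np.pi,np.pi)
        A=R.from_rotvec(tl*np.array([np.cos(az),np.sin(az),0]))*R.from_euler('z',yw)*R.from_euler('x',np.pi)
        vias.append((np.array([rng.uniform(.4,.55),rng.uniform(-.38,-.22),rng.uniform(.25,.36)]).round(2),A))
    vias+=[(np.array([.53,-.2,.24]),G[1]),G]
    worst=9
    for ind in(1,0):
        q=q0
        for t in vias:
            q=track2(q,t,ind)
            e=np.linalg.norm(err(q,t))
            if e>.03:worst=-9;break
            
        if worst<0:break
        worst=min(worst,min(np.minimum(q-LO,HI-q).min(),.1)+.0*0+min(q[5]-.16,.2))
    if worst<0:continue
    best.append((worst-.02*nv,q,vias));best.sort(key=lambda b:-b[0]);best=best[:1]
for c,q,vs in best:
    print(round(c,3),q,'end',track(q,pose(-.003,0),20))
    q=q0
    for t in vs:q=track2(q,t,1);print('   ',t[0],t[1].as_euler('xyz'),q)
E
for i in $(seq 1 $(nproc)); do OMP_NUM_THREADS=1 python3 plan2.py $i & done; wait
```

```text
0.176 [ 0.418  0.389 -0.513  2.36   1.858  0.306 -0.537] end [ 0.489  0.642 -0.631  2.384  2.212  0.547 -0.838]
    [ 0.46 -0.32  0.26] [ 3.018 -0.289 -2.796] [ 0.079  0.612  0.54   1.511 -0.124  1.354  2.52 ]
    [ 0.53 -0.34  0.34] [ 3.123 -0.012 -1.958] [ 1.176  0.88  -1.484  1.442  0.877  1.608  2.518]
    [ 0.53 -0.2   0.24] [3.142 0.524 2.837] [ 1.053  0.328 -0.937  2.217  0.962  0.313  0.615]
    [ 0.527 -0.09   0.158] [3.142 0.524 2.837] [ 0.447  0.395 -0.551  2.36   1.846  0.322 -0.522]
0.23 [ 0.776  0.544 -1.01   2.36   1.753  0.58  -0.385] end [ 0.705  0.785 -0.951  2.384  2.058  0.762 -0.615]
    [ 0.47 -0.31  0.26] [-2.963 -0.427 -2.573] [-0.313  0.575  0.769  1.725  0.082  1.034  2.517]
    [ 0.54 -0.37  0.32] [ 3.126 -0.538 -1.664] [ 0.991  0.819 -1.36   1.651  1.282  1.639  2.52 ]
    [ 0.53 -0.2   0.24] [3.142 0.524 2.837] [ 1.261  0.496 -1.282  2.217  1.255  0.525  0.358]
    [ 0.527 -0.09   0.158] [3.142 0.524 2.837] [ 0.821  0.586 -1.087  2.36   1.744  0.64  -0.366]
0.171 [ 0.368  0.379 -0.45   2.36   1.881  0.281 -0.564] end [ 0.461  0.63  -0.592  2.384  2.236  0
[... 202 characters left out ...]
31]
    [ 0.527 -0.09   0.158] [3.142 0.524 2.837] [ 0.367  0.379 -0.45   2.36   1.881  0.28  -0.564]
0.172 [ 0.446  0.395 -0.549  2.36   1.847  0.321 -0.522] end [ 0.506  0.649 -0.653  2.384  2.199  0.559 -0.82 ]
    [ 0.54 -0.33  0.32] [ 2.84  -0.111 -2.246] [ 0.8    0.782 -0.807  1.161  0.49   1.722  2.516]
    [ 0.47 -0.26  0.28] [ 2.384 -0.045  2.451] [ 1.368  0.58  -0.749  1.834 -0.432  1.027  1.805]
    [ 0.53 -0.38  0.3 ] [ 2.941 -0.065 -2.056] [ 1.048  0.97  -1.337  1.253  0.889  1.772  2.518]
    [ 0.53 -0.2   0.24] [3.142 0.524 2.837] [ 1.058  0.33  -0.943  2.217  0.968  0.316  0.61 ]
    [ 0.527 -0.09   0.158] [3.142 0.524 2.837] [ 0.457  0.398 -0.564  2.36   1.842  0.327 -0.517]
```

The fix is to yaw the level tool past q7's limit, which swings the elbow to the other side, and then tilt.

```bash
cat >>h.py <<'E'
def gor(pos,rot):
    o=bot.observe();T=Ro.from_euler('xyz',o['tool_rot']);G=Ro.from_euler('xyz',rot)
    print('t',round(o['clock'],2),'at',o['position'].round(4),o['tool_rot'].round(3),'q',o['qpos'].round(2),'F',np.round(o['force'],1))
    print('shift',T.inv().apply(np.array(pos)-o['position']).round(4),'turn',((T.inv()*G).as_rotvec()/(2*np.pi)).round(4))
E
python3 -c "
from h import *
gor([.43,-.31,.29],[3.1416,0,-2.04])"
```

```text
t 5.35 at [ 0.5382 -0.0925  0.1748] [-3.134  0.487  2.854] q [-0.62  0.43  0.75  2.29 -1.26  0.16  2.52] F [ 0.2 -0.1 -2.7]
shift [-0.0166 -0.2401 -0.1199] turn [-0.0547  0.0638 -0.2166]
```

Call:
{"fn": "move_arm", "kwargs": {"moves": [[[0.3,0,-0.02,-0.12,0,0,0],[0.3,-0.017,-0.24,-0.12,-0.055,0.064,-0.217],[0.3,-0.017,-0.24,-0.12,-0.055,0.064,-0.217],[0.3,-0.017,-0.24,-0.12,-0.055,0.064,-0.217],[0.3,-0.017,-0.24,-0.12,-0.055,0.064,-0.217]]]}}

```text
clock: 5.85
position: [0.4846, -0.1947, 0.236]
tool_rot: [-3.084, 0.372, -3.065]
force: [0.3, 0.8, -1.8]
grip_width: 0.0379
finger_force: 41.6
```

```bash
python3 -c "
from h import *
gor([.43,-.31,.29],[3.1416,0,-2.04])"
```

```text
t 5.85 at [ 0.4846 -0.1947  0.236 ] [-3.084  0.372 -3.065] q [-0.22  0.24  0.65  2.18 -0.59  0.47  2.51] F [ 0.3  0.8 -1.8]
shift [ 0.0393 -0.1149 -0.0667] turn [-0.0386  0.0492 -0.1629]
```

Call:
{"fn": "move_arm", "kwargs": {"moves": [[[0.3,0.039,-0.115,-0.067,-0.039,0.049,-0.163],[0.3,0.039,-0.115,-0.067,-0.039,0.049,-0.163],[0.3,0.039,-0.115,-0.067,-0.039,0.049,-0.163],[0.3,0.039,-0.115,-0.067,-0.039,0.049,-0.163],[0.3,0.039,-0.115,-0.067,-0.039,0.049,-0.163]]]}}

```text
clock: 6.35
position: [0.462, -0.2409, 0.2502]
tool_rot: [-3.096, 0.291, -2.868]
force: [-0.0, 1.0, -1.8]
grip_width: 0.0384
finger_force: 41.6
```

```bash
python3 -c "
from h import *
gor([.43,-.31,.29],[3.1416,0,-2.04])"
```

```text
t 6.35 at [ 0.462  -0.2409  0.2502] [-3.096  0.291 -2.868] q [ 0.44  0.23  0.03  2.05 -0.28  0.64  2.52] F [-0.   1.  -1.8]
shift [ 0.036  -0.0603 -0.0496] turn [-0.026   0.0406 -0.1319]
```

Working as modelled: q3 is falling as q7 holds its limit. Continuing.

Call:
{"fn": "move_arm", "kwargs": {"moves": [[[0.3,0.036,-0.06,-0.05,-0.026,0.041,-0.132],[0.3,0.036,-0.06,-0.05,-0.026,0.041,-0.132],[0.3,0.036,-0.06,-0.05,-0.026,0.041,-0.132],[0.3,0.036,-0.06,-0.05,-0.026,0.041,-0.132],[0.3,0.036,-0.06,-0.05,-0.026,0.041,-0.132]]]}}

```text
clock: 6.85
position: [0.438, -0.2862, 0.2715]
tool_rot: [-3.12, 0.192, -2.626]
force: [0.3, 1.1, -2.3]
grip_width: 0.0384
finger_force: 41.6
```

```bash
python3 -c "
from h import *
gor([.43,-.31,.29],[3.1416,0,-2.04])"
```

```text
t 6.85 at [ 0.438  -0.2862  0.2715] [-3.12   0.192 -2.626] q [ 1.1   0.33 -0.67  1.88  0.07  0.88  2.51] F [ 0.3  1.1 -2.3]
shift [ 0.0148 -0.0172 -0.0213] turn [-0.0123  0.0286 -0.0933]
```

Call:
{"fn": "move_arm", "kwargs": {"moves": [[[0.3,0.015,-0.017,-0.021,-0.012,0.029,-0.093],[0.3,0.015,-0.017,-0.021,-0.012,0.029,-0.093],[0.3,0.015,-0.017,-0.021,-0.012,0.029,-0.093],[0.3,0.015,-0.017,-0.021,-0.012,0.029,-0.093],[0.3,0.015,-0.017,-0.021,-0.012,0.029,-0.093]]]}}

```text
clock: 7.35
position: [0.4302, -0.3109, 0.2904]
tool_rot: [-3.137, -0.004, -2.041]
force: [0.0, 0.8, -3.9]
grip_width: 0.0382
finger_force: 41.6
```

```bash
python3 - <<'E'
from h import *
gor([.43,-.31,.29],[3.1416,0,-2.04]);gor([.53,-.2,.24],[3.1416,.5236,2.837])
import fk
q=bot.observe()['qpos'];G=fk.pose(.03,.07)
q=fk.track(q,(np.array([.53,-.2,.24]),G[1]),30);print(q.round(2));q=fk.track(q,G);print(q.round(2))
E
```

```text
t 7.35 at [ 0.4302 -0.3109  0.2904] [-3.137 -0.004 -2.041] q [ 1.45  0.71 -1.47  1.74  0.72  1.38  2.52] F [ 0.   0.8 -3.9]
shift [-0.0007  0.0006  0.0004] turn [-0.0007 -0.0006 -0.0002]
t 7.35 at [ 0.4302 -0.3109  0.2904] [-3.137 -0.004 -2.041] q [ 1.45  0.71 -1.47  1.74  0.72  1.38  2.52] F [ 0.   0.8 -3.9]
shift [-0.1443 -0.0384  0.05  ] turn [ 0.0574 -0.0691  0.2184]
[ 0.92  0.28 -0.76  2.22  0.77  0.25  0.8 ]
[ 0.38  0.38 -0.47  2.36  1.88  0.29 -0.56]
```

Call:
{"fn": "move_arm", "kwargs": {"moves": [[[0.3,-0.144,-0.038,0.05,0.0574,-0.0691,0.2184],[0.3,-0.144,-0.038,0.05,0.0574,-0.0691,0.2184],[0.3,-0.144,-0.038,0.05,0.0574,-0.0691,0.2184],[0.3,-0.144,-0.038,0.05,0.0574,-0.0691,0.2184],[0.3,-0.144,-0.038,0.05,0.0574,-0.0691,0.2184]]]}}

```text
clock: 7.85
position: [0.5305, -0.1967, 0.2387]
tool_rot: [-3.044, 0.264, -2.728]
force: [-0.4, -0.3, -1.4]
grip_width: 0.0382
finger_force: 41.6
```

```bash
python3 - <<'E'
from h import *
gor([.53,-.2,.24],[3.1416,.5236,2.837])
E
```

```text
t 7.85 at [ 0.5305 -0.1967  0.2387] [-3.044  0.264 -2.728] q [ 1.23  0.6  -1.28  1.93  0.74  0.85  1.6 ] F [-0.4 -0.3 -1.4]
shift [ 0.0014 -0.003  -0.0015] turn [ 0.0291 -0.0343  0.1075]
```

Call:
{"fn": "move_arm", "kwargs": {"moves": [[[0.3,0.001,-0.003,-0.001,0.0291,-0.0343,0.1075],[0.3,0.001,-0.003,-0.001,0.0291,-0.0343,0.1075],[0.3,0.001,-0.003,-0.001,0.0291,-0.0343,0.1075],[0.3,0.001,-0.003,-0.001,0.0291,-0.0343,0.1075],[0.3,0.001,-0.003,-0.001,0.0291,-0.0343,0.1075]]]}}

```text
clock: 8.35
position: [0.5291, -0.2024, 0.2399]
tool_rot: [-3.132, 0.517, 2.859]
force: [1.3, -0.1, -1.5]
grip_width: 0.0379
finger_force: 41.6
```

```bash
python3 - <<'E'
from h import *
seat(.03,.06)
import fk
q=bot.observe()['qpos'];G=fk.pose(.03,.06)
q=fk.track(q,G,30);print(q.round(2));q=fk.track(q,fk.pose(-.005,0));print(q.round(2))
E
```

```text
t 8.35 at [ 0.5291 -0.2024  0.2399] [-3.132  0.517  2.859] q [ 1.03  0.34 -0.94  2.15  0.94  0.41  0.67] w 0.0379 F [ 1.3 -0.1 -1.5]
shift [0.0693 0.1074 0.0637] turn [ 0.0002 -0.0011  0.003 ]
[ 0.54  0.45 -0.68  2.35  1.86  0.4  -0.52]
[ 0.56  0.68 -0.74  2.39  2.16  0.61 -0.77]
```

Call:
{"fn": "move_arm", "kwargs": {"moves": [[[0.3,0.069,0.107,0.064,0,-0.001,0.003],[0.3,0.069,0.107,0.064,0,-0.001,0.003],[0.3,0.069,0.107,0.064,0,-0.001,0.003],[0.3,0.069,0.107,0.064,0,-0.001,0.003],[0.3,0.069,0.107,0.064,0,-0.001,0.003]]]}}

```text
clock: 8.85
position: [0.5317, -0.0903, 0.1479]
tool_rot: [-3.141, 0.521, 2.846]
force: [0.8, -0.4, -1.6]
grip_width: 0.0384
finger_force: 41.7
```

```bash
python3 - <<'E'
from h import *
seat(.03,.06);seat(.03,.005)
f=bot.grab_frame('scene');w=bot.grab_frame('wrist')
cv2.imwrite('pics/s5.png',np.hstack([cv2.resize(f[120:270,230:430,::-1],(400,300),interpolation=cv2.INTER_CUBIC),cv2.resize(w[:,:,::-1],(400,300))[:300]]))
E
```

```text
t 8.85 at [ 0.5317 -0.0903  0.1479] [-3.141  0.521  2.846] q [ 0.56  0.46 -0.74  2.3   1.64  0.47 -0.3 ] w 0.0384 F [ 0.8 -0.4 -1.6]
shift [-0.0012 -0.0016 -0.001 ] turn [ 0.0006 -0.0004  0.0013]
t 8.85 at [ 0.5317 -0.0903  0.1479] [-3.141  0.521  2.846] q [ 0.56  0.46 -0.74  2.3   1.64  0.47 -0.3 ] w 0.0384 F [ 0.8 -0.4 -1.6]
shift [-0.0014 -0.0018  0.054 ] turn [ 0.0006 -0.0004  0.0013]
```

View pics/s5.png

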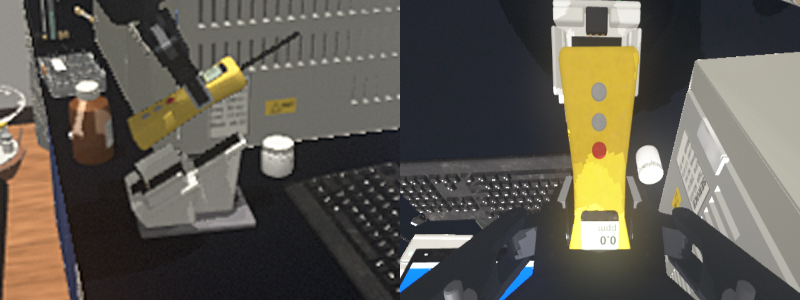

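The detector hangs parallel to the bed and centred over the cradle (butt middle at column 600, cradle middle at 598 in the right half). Lowering it square to the bed.

Call:
{"fn": "move_arm", "kwargs": {"moves": [[[0.3,-0.001,-0.002,0.02,0,0,0.001],[0.3,-0.001,-0.002,0.04,0,0,0.001],[0.3,-0.001,-0.002,0.05,0,0,0.001],[0.3,-0.001,-0.002,0.056,0,0,0.001],[0.3,-0.001,-0.002,0.056,0,0,0.001]]]}}

```text
clock: 9.45
position: [0.5589, -0.1032, 0.1008]
tool_rot: [3.14, 0.521, 2.836]
force: [-0.5, -0.4, -1.0]
grip_width: 0.038
finger_force: 41.6
```

```bash
python3 - <<'E'
from h import *
seat(.0,.001);o=bot.observe();print(X@o['force'],n@o['force'])
E
```

```text
t 9.45 at [ 0.5589 -0.1032  0.1008] [3.14  0.521 2.836] q [ 0.56  0.61 -0.73  2.26  1.83  0.54 -0.42] w 0.038 F [-0.5 -0.4 -1. ]
shift [0.0311 0.0026 0.0024] turn [ 0.0003 -0.0004 -0.    ]
-0.7693002552950574 -0.7057108749582588
```

Call:
{"fn": "move_arm", "kwargs": {"moves": [[[0.3,0,0.002,0.002,0,0,0],[0.3,0.004,0.002,0.004,0,0,0],[0.3,0.01,0.002,0.004,0,0,0],[0.3,0.016,0.002,0.004,0,0,0],[0.3,0.02,0.002,0.004,0,0,0]]]}}

```text
clock: 9.95
position: [0.5454, -0.0958, 0.0887]
tool_rot: [3.14, 0.524, 2.838]
force: [-0.5, -0.4, 6.7]
grip_width: 0.0382
finger_force: 43.1
```

```bash
python3 - <<'E'
from h import *
seat(.0,.001);o=bot.observe();print(X@o['force'],n@o['force'])
E
```

```text
t 9.95 at [ 0.5454 -0.0958  0.0887] [3.14  0.524 2.838] q [ 0.57  0.63 -0.76  2.3   1.91  0.59 -0.51] w 0.0382 F [-0.5 -0.4  6.7]
shift [ 0.0119 -0.0004 -0.0006] turn [0.0004 0.0001 0.0003]
3.0287213997069093 5.962410992306895
```

Bed contact at about 7 N. Sliding down to the stop.

Call:
{"fn": "move_arm", "kwargs": {"moves": [[[0.3,0.004,0,-0.001,0,0,0],[0.3,0.007,0,-0.001,0,0,0],[0.3,0.01,0,-0.001,0,0,0],[0.3,0.012,0,-0.001,0,0,0],[0.3,0.012,0,-0.001,0,0,0]]]}}

```text
clock: 10.45
position: [0.535, -0.0928, 0.083]
tool_rot: [3.14, 0.523, 2.838]
force: [0.3, -0.2, -0.7]
grip_width: 0.0381
finger_force: 42.3
```

```bash
python3 - <<'E'
from h import *
seat(.0,.001);o=bot.observe();print(X@o['force'],n@o['force'])
E
```

```text
t 10.45 at [ 0.535  -0.0928  0.083 ] [3.14  0.523 2.838] q [ 0.57  0.64 -0.78  2.32  1.94  0.62 -0.56] w 0.0381 F [ 0.3 -0.2 -0.7]
shift [-0.0004 -0.0002 -0.0002] turn [ 0.0004 -0.0002  0.0002]
-0.0318284750624514 -0.7373761972578693
```

Not against the stop yet, since there is no resisting force. Pushing on in small steps.

Call:
{"fn": "move_arm", "kwargs": {"moves": [[[0.3,0.002,0,0,0,0,0],[0.3,0.003,0,0,0,0,0],[0.3,0.004,0,0,0,0,0],[0.3,0.005,0,0,0,0,0],[0.3,0.005,0,0,0,0,0]]]}}

```text
clock: 10.95
position: [0.5343, -0.0929, 0.0827]
tool_rot: [3.141, 0.53, 2.836]
force: [16.7, -7.4, 10.4]
grip_width: 0.0382
finger_force: 41.9
```

```bash
python3 - <<'E'
from h import *
seat(.0,.0);o=bot.observe();print(X@o['force'],n@o['force'])
E
```

```text
t 10.95 at [ 0.5343 -0.0929  0.0827] [3.141 0.53  2.836] q [ 0.57  0.65 -0.78  2.33  1.96  0.63 -0.57] w 0.0382 F [16.7 -7.4 10.4]
shift [-0.001   0.0001  0.0009] turn [ 0.0001  0.001  -0.    ]
20.91705904081519 -0.0607146775969011
```

It is home: 21 N against the stop. I'll ease off the push, settle it on the bed and open.

Call:
{"fn": "move_arm", "kwargs": {"moves": [[[0.3,-0.002,0,0.002,0,0,0],[0.3,-0.002,0,0.002,0,0,0],[0.6,-0.002,0,0.002,0,0,0],[1,-0.002,0,0.002,0,0,0],[1,-0.002,0,0.002,0,0,0]]]}}

```text
clock: 11.45
position: [0.5333, -0.0922, 0.0796]
tool_rot: [3.14, 0.522, 2.838]
force: [-0.4, 1.0, 0.4]
grip_width: 0.0784
finger_force: 0.0
```

Call:
{"fn": "move_arm", "kwargs": {"moves": [[[1,0,0,0,0,0,0],[1,0,0,0,0,0,0],[1,0,0,-0.02,0,0,0],[1,0,0,-0.06,0,0,0],[1,0,0,-0.1,0,0,0]]]}}

```text
clock: 11.95
position: [0.4848, -0.0768, 0.1666]
tool_rot: [3.138, 0.521, 2.837]
force: [-0.2, -1.2, 0.0]
grip_width: 0.0855
finger_force: 0.0
```

```bash
python3 - <<'E'
from h import *
seat(.0,.08)
P=bot.camera_params('wrist');w=bot.grab_frame('wrist');f=bot.grab_frame('scene')
cv2.imwrite('pics/s6.png',np.hstack([cv2.resize(f[150:250,265:365,::-1],(400,400),interpolation=cv2.INTER_CUBIC),cv2.resize(w[0:300,170:470,::-1],(400,400))]))
# expected wrist pixels: butt top-edge corners (seated), screen not needed
for nm,a in(('butt top +-26',(0,.024)),('waist top',(.0865,.024)),('stop top',(0,.014))):
    print(nm,[proj(P,S+X*a[0]+n*a[1]+v*y)[0].round(1) for y in(-.026,0,.026)])
E
```

```text
t 11.95 at [ 0.4848 -0.0768  0.1666] [3.138 0.521 2.837] q [ 0.58  0.35 -0.78  2.39  1.6   0.44 -0.33] w 0.0855 F [-0.2 -1.2  0. ]
shift [-0.0042 -0.0005  0.0195] turn [ 0.0006 -0.0005  0.0001]
butt top +-26 [array([279.8,  92. ]), array([317.1,  92. ]), array([354.3,  91.9])]
waist top [array([283.6, 210.5]), array([317.3, 210.5]), array([351. , 210.5])]
stop top [array([281.4,  93.1]), array([317.1,  93. ]), array([352.8,  93. ])]
```

View pics/s6.png

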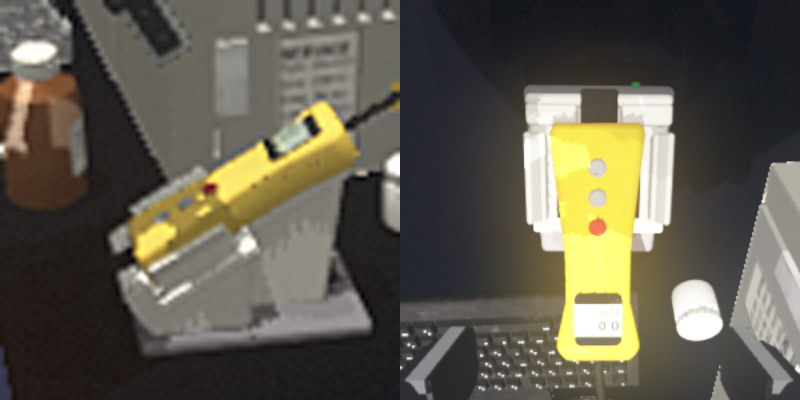

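The detector lies flat and centred in the cradle (butt middle at wrist column 318, predicted 317), with its butt at the stop. It was pressed there with 21 N, the gripper is about 90 mm clear, and the bottle and pot stand upright. Handing in.

```bash
python3 -c "
from workcell import bot
print(bot.job_done(),bot.observe()['clock'])"
```

```text
the job is handed in; nothing more can be done
the job is handed in; nothing more can be done
```

The leak detector is back in its charging cradle, buttons up and butt at the foot stop after a 21 N push, released and handed in after about 12 s. I could not read how far the spring contacts are pressed in, and the hand-in gave no verdict.

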